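Load two walnut blanks into a spring-loaded magazine

TASK

Load the spring-loaded blank magazine: press the walnut blank that already lies in its mouth down until the catches snap over it and hold it, and let go. Then fetch the second walnut blank from the bench, lay it in the mouth on top, and press it down until it too is latched; press by feel, stop as soon as it goes solid, never ram the stack into the rubber buffers below it. Leave the pale offcut and the wax tin where they are.

Things in the scene. Friction and masses are not known exactly. Their poses are not given: they have to be found in the camera images.
- magazine_mouth (a point): Centre of the mouth of the blank magazine, an open column of upright steel rods fixed to the bench (place and yaw vary), 136 mm above the bench; z up, y along its length, x across. Room between the rods 32 mm (x) by 113 mm (y). A follower plate on a spring (3 N at the top, 1.3 N more per 10 mm) carries the blanks; its top rests 16 mm below the mouth.
- magazine: The magazine itself, origin at the centre of its underside, axes as the mouth: dark base plate 96 x 200 x 10 mm, green housing 52 x 132 mm up to z = 50 mm, above it 8 mm rods at (x +-20, y +-38) and (x +-11.5, y +-60.5) mm, flared outward above the mouth up to z = 148 mm. Its long sides are open over the middle 60 mm, so fingers can go down there.
- catch_post_a (a point): Top of the aluminium post at the +y end (124 mm above the bench; a like one stands at the -y end). Each carries a grey clamp block with a brass sprung catch whose sloping nose, 12 mm high, reaches 4.5 mm over a blank's end. Its flat underside is set 27 to 45 mm below the mouth, differently each time, the same at both ends; the block's top is 15 mm above that underside.
- catch_post_b (a point): Top of the post at the -y end. A blank pushed down forces both noses aside (some 2 to 5 N more); once its top is below their undersides they snap over it; let go sooner, it springs up. The second blank first sits on the noses 7 to 11 mm above the first. Buffers stop the blanks 17 mm (one in) or 3 mm (two in) below the latching point. Latching takes up to 16 N; 20 to 25 N is plenty, over 35 N is ramming.
- lower_blank (a point): Centre of the first dark walnut blank, 28 mm (x) x 110 mm (y) x 14 mm (z), 60 g or so, loose; it lies in the mouth on the follower at the start, its length along the column's y, its top 2 mm below the mouth.
- upper_blank (a point): Centre of the second dark walnut blank, 28 mm (x) x 110 mm (y) x 14 mm (z), loose, lying flat on the bench at the start, place and yaw vary; either end may lead.
- pale_offcut_mid (a point): Centre of a pale wood offcut, 32 x 70 x 20 mm, lying on the bench; to be left alone.
- wax_tin: Round wax tin, dark red with a cream marbled lid, 68 mm across and 39 mm high, origin at the centre of its underside; to be left alone.
- buffer_a (a joint): Squash (m) of the stiff orange rubber buffer (12 mm across) at the +y end that stops the stack from below: 0 when free, 4 N per mm each; more than 3 mm means the stack was rammed.
- buffer_b (a joint): The same for the buffer at the -y end.
Mind the look-alikes: they are no part of the job. Leave any purple look-alike of the part that bears lower_blank alone.

How it is judged:
On the way:
1. the first blank is latched alone under the catches, let go, with the second not yet in the column (z of lower_blank in the frame of magazine_mouth below -0.031 m and horizontal distance between lower_blank and magazine_mouth below 0.01 m and angle between lower_blank's own z axis and vertical below 0.06 rad and contact force between the fingers and blank_1 below 0.3 N and distance between lower_blank and upper_blank above 0.06 m), for 0.2 s.
At the end, for the whole second after the job is handed in: Both blanks lie flat in the column within 10 mm of its axis, one directly on the other (centres 11 to 17 mm apart in height), at rest, the second one's centre at least 31 mm below the mouth, that is both held down by the catches with nothing pressing them (z of upper_blank in the frame of magazine_mouth below -0.031 m and horizontal distance between each of upper_blank, lower_blank and magazine_mouth below 0.01 m and angle between each of upper_blank, lower_blank's own z axis and vertical below 0.06 rad and z of lower_blank in the frame of upper_blank between -0.017 and -0.011 m and linear speed of each of blank_2, blank_1 below 0.02 m/s); the robot touches nothing.
It fails at once if the stack is rammed: a rubber buffer is squashed by more than 3 mm (value of joint any of buffer_a, buffer_b above 0.003 m).
It fails at once if the pale offcut is moved by more than 25 mm (distance of pale_offcut_mid from where it was at the start of the episode above 0.025 m).
It fails at once if the wax tin is moved by more than 25 mm (distance of wax_tin from where it was at the start of the episode above 0.025 m).
It also fails if it takes over 58 s, if anything falls off the work surface, if the arm or the gripper's body presses on something with over 40 N, if the wrist force passes 120 N, or if a joint passes its speed limit or range.

ROBOT

A 7-joint arm with a two-finger parallel gripper is mounted at the origin on a cart in front of the work surface, level with it; the furniture and walls round the work are solid. World frame = base frame: x ahead of the robot, y to its left, z up, the work surface at z = 0. Lengths are in m, angles in rad, forces in N, time in s.
With the tool pointing down it reaches from about 0.4 to 0.875 m from the base axis. Payload 19.3 kg.
Tool frame: the origin (TCP) lies at the centre of the arm's flange, where the gripper is bolted on; the fingertips stand 173 mm ahead of it and the grasp point (between the pads) lies 155 mm ahead of it; z points along the fingers, y is the line along which they close (so a half turn about z gives the same grasp; the last joint's range is limited). The gripper opens to 85 mm and grips with 20 to 120 N. Pads are 22 mm wide; open, the fingers measure 114 mm over their backs; the gripper's body (76 mm by 85 mm) begins 54 mm behind the grasp point. The pads swing forward as they close: fully open they stand 13 mm farther back than shut.
Start: joints at [-1.188, 0.521, -0.036, 1.599, 0.021, 1.021, -0.113], TCP at [0.273, 0.562, 0.405] pointing down, gripper open.
Joint ranges: [-2.91, 2.91], [-0.3, 2.13], [-1.5, 1.42], [0.17, 2.43], [-1.26, 4.41], [0.16, 1.93], [-2.52, 2.52]. Speed limits (rad/s): [1.89, 1.89, 2.39, 2.39, 3.01, 3.01, 3.01].

INTERFACE

Orientations are given as [roll, pitch, yaw] about the fixed x, y, z axes, in that order (R = Rz(yaw) Ry(pitch) Rx(roll)).
In Python, from workcell import bot, imaging, job gives the robot as it stands.
- The arm moves only by the tool carry_out, never from a script. Its argument "targets" is a list of rows, each a list of 3 entries, a list of its own where there are three numbers: the shift along the tool's x, y, z in units of 0.25 m (1.0 is 0.25 m), then the turn, a rotation vector about the tool's x, y, z in units of 180 degrees (1.0 is 180 degrees), then the opening, from 0 (shut) to 1 (fully open). In form: [[[tx, ty, tz], [wx, wy, wz], jaw], ...]. A call has 1 to 8 rows; each row shifts and turns the commanded pose from where the row before left it, along the tool's axes as they then stand; what a row does not reach is not made up. A row lasts 1/8 s, in which the tool goes at most 62.5 mm and 10.7 degrees, less where a joint would pass 70% of its speed; a pose out of reach is approached as far as the arm can. A call with a number of a shift or a turn outside -1 to 1 is refused whole. A call with a gripper value outside its range is refused whole. The fingers move at their own pace and stop on an object; "force" is the grip in N (left out, the last holds). Time passes only in rows, so rows that do not move let the fingers close. It gives the time, the measured TCP pose, the force and the opening at its end, in the units of the state.
- bot.observe(): the state, without advancing time (a new reading comes with each control period).
- imaging.grab_frame(name): name is "scene" or "side" or "wrist"; returns a dict with "pixels" (480x640x3 uint8, red, green, blue), "mtx" (3x3 intrinsics, pixels), "cam_to_world" (4x4, takes a point from camera to world coordinates); the wrist camera has in their place "mount" (4x4, takes a point from camera to tool coordinates, whose origin is the TCP and whose axes are the flange's). Camera axes: x right, y down, z forward; pixel columns grow to the right and rows downward; lengths in m; the calibration is good to about 2 mm. A picture is of the moment at which its call begins: read the wrist's pose just before it. There is no depth.
- job.job_done(): hands the job in, once; it reports no verdict.
The state is a dict: "clock": time; "qpos": joint angles; "qd": joint speeds; "joint_efforts": joint torques, N m; "position": TCP position; "tool_rot": TCP orientation; "force": force on the tool from outside, world axes, zero at the start; "moment": the same for the moment, N m; "grip_width": finger opening in m.
Only numpy, scipy, OpenCV 4.12 (cv2) and the standard library are available. Lean on these libraries where they do the work, as an engineer would, in place of code of your own. Each camera call takes 0.05 s, during which the arm holds its last target. There are 200 camera calls.

## Working session

There is one attempt and no reset: what is moved stays moved. The work goes in short steps, Python scripts to look and compute and a tool call to move; the robot and the scene stay as the last step left them, time stands still between calls to the robot, and variables do not carry over. Pictures are saved under pics/ and viewed, on a budget of 10 in all, crops included, one or two more only if the job needs it, and the job is handed in when it is done.

Besides the shell and the picture viewer there is one more tool, called after ">>>" in YAML: its name, and indented under it one key for each argument. carry_out: Moves the arm, as the interface text tells. Its arguments: {"type":"object","properties":{"targets":{"type":"array"},"force":{"type":"number"}},"required":["targets"]}

```bash
mkdir -p pics; cat > h.py <<'E'
import numpy as np, cv2
from workcell import bot, imaging, job
from scipy.spatial.transform import Rotation as R
np.set_printoptions(precision=4,suppress=True)
E
python3 - <<'E'
from h import *
import pickle
s=bot.observe(); print(s)
d={}
for n in ("scene","side"):
    f=imaging.grab_frame(n); d[n]=f; cv2.imwrite(f"pics/{n}.png",f["pixels"][:,:,::-1]); print(n,f["mtx"],f["cam_to_world"])
pickle.dump(d,open("d.pkl","wb"))
E
```

```text
{'clock': 0.0, 'qpos': array([-1.1882,  0.5221, -0.0363,  1.6   ,  0.0212,  1.0211, -0.1128]), 'qd': array([-0.0007, -0.    ,  0.0003, -0.0006,  0.0018,  0.    , -0.0013]), 'joint_efforts': array([ -0.0015, -92.7092,   1.9792, -36.9939,   0.0179,   0.0081,
        -0.    ]), 'position': array([0.2734, 0.5619, 0.4041]), 'tool_rot': array([-3.1405,  0.0001,  2.6888]), 'force': array([-0.319 ,  0.1306,  0.6115]), 'moment': array([ 0.0066,  0.0059, -0.0009]), 'grip_width': 0.0854940767299677}
scene [[458.5736   0.     308.8916]
 [  0.     458.5736 231.9821]
 [  0.       0.       1.    ]] [[ 0.7385 -0.4373  0.5133  0.0726]
 [-0.6742 -0.4641  0.5746 -0.6757]
 [-0.013  -0.7703 -0.6375  0.6425]
 [ 0.      0.      0.      1.    ]]
side [[572.6996   0.     335.4266]
 [  0.     572.6996 236.3344]
 [  0.       0.       1.    ]] [[ 0.9686 -0.1581  0.192   0.3401]
 [-0.2486 -0.6374  0.7293 -0.9406]
 [ 0.0071 -0.7541 -0.6567  0.7826]
 [ 0.      0.      0.      1.    ]]
```

View pics/scene.png

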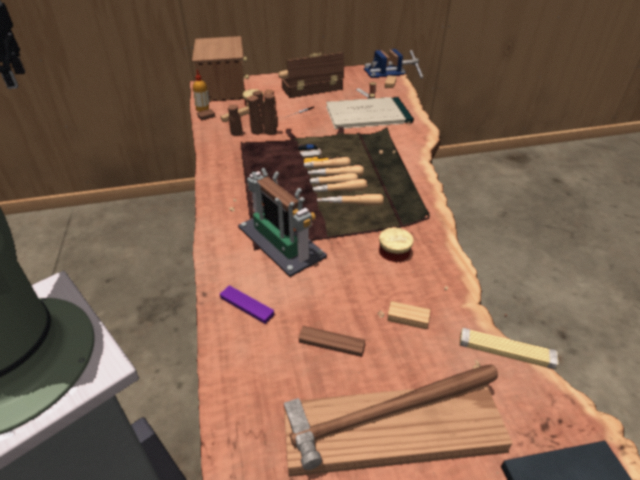

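View pics/side.png

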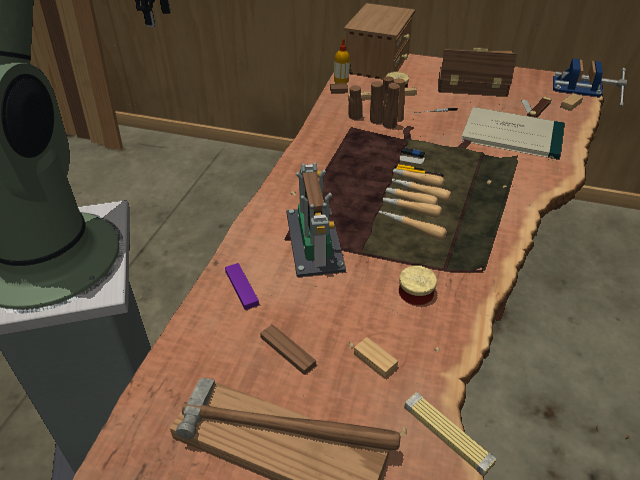

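The scene view shows the magazine near (280,225), the second blank at (332,341), the purple look-alike at (247,303), the offcut at (409,315) and the tin at (396,243). In the side view the magazine is near (315,220) and the blank at (288,348). I'll enlarge these regions to read corners.

```bash
python3 - <<'E'
from h import *
import pickle
d=pickle.load(open("d.pkl","rb"))
def crop(n,x,y,w,h,k):
    c=cv2.resize(d[n]["pixels"][y:y+h,x:x+w,::-1],None,fx=k,fy=k,interpolation=cv2.INTER_CUBIC)
    for i in range(0,w,10): cv2.line(c,(i*k,0),(i*k,(10 if i%50 else 20)),(0,255,255),1); 
    for j in range(0,h,10): cv2.line(c,(0,j*k),((10 if j%50 else 20),j*k),(0,255,255),1)
    return c
a=crop("side",270,150,80,130,4); b=crop("scene",230,160,100,120,4)
b=cv2.copyMakeBorder(b,0,40,0,0,cv2.BORDER_CONSTANT)
cv2.imwrite("pics/mag.png",np.hstack([a,b]))
a=crop("side",255,320,65,55,6); b=crop("scene",295,320,75,40,5)
b=cv2.copyMakeBorder(b,0,330-200,0,0,cv2.BORDER_CONSTANT)
cv2.imwrite("pics/bl.png",np.hstack([a,b]))
E
```

```text
(no output)
```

View pics/mag.png

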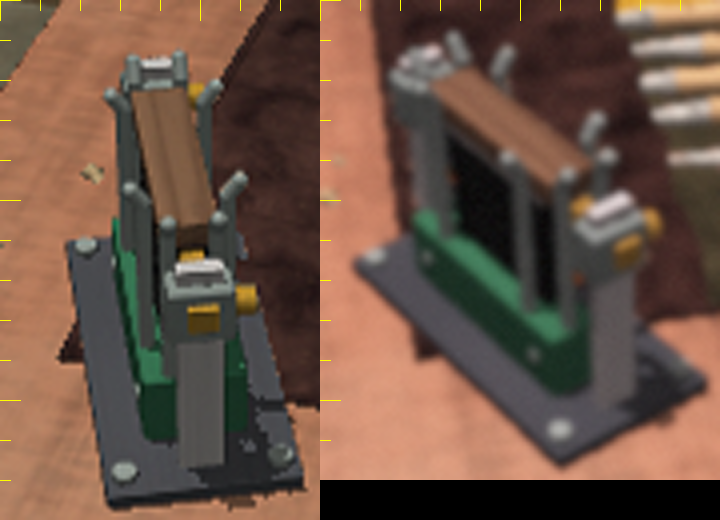

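View pics/bl.png

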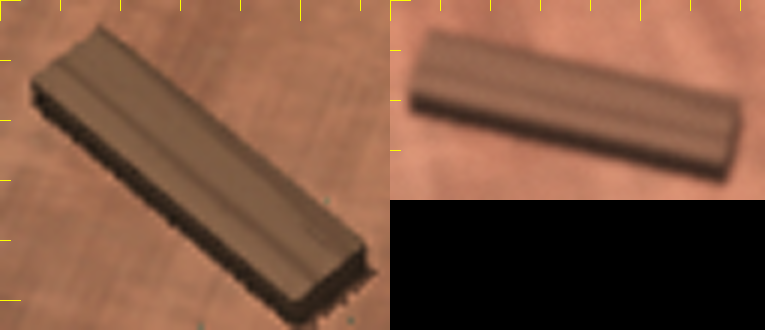

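The crops give the top corners of both blanks and the base plate. I'll fit rectangles of known size and height to them.

```bash
cat >> h.py <<'E'
def ray(f,px,z):
    T=f["cam_to_world"]; r=T[:3,:3]@np.linalg.solve(f["mtx"],[px[0],px[1],1]); o=T[:3,3]
    return (o+r*(z-o[2])/r[2])[:2]
def fit(W,L,P):
    # P: list of (sx,sy,xy) ; returns x,y,yaw with y-axis along length
    from scipy.optimize import least_squares
    A=np.array([[p[0]*W/2,p[1]*L/2] for p in P]); B=np.array([p[2] for p in P])
    def res(q):
        c,s=np.cos(q[2]),np.sin(q[2]); return (A@np.array([[c,s],[-s,c]])+q[:2]-B).ravel()
    return min((least_squares(res,[*B.mean(0),y]) for y in np.arange(0,6.3,.7)),key=lambda r:r.cost)
E
python3 - <<'E'
from h import *
import pickle
d=pickle.load(open("d.pkl","rb")); S=d["side"];C=d["scene"]
def go(name,W,L,z,side,scene):
    for tag,l in (("side",[(a,b,ray(S,p,z)) for a,b,p in side]),("scene",[(a,b,ray(C,p,z)) for a,b,p in scene])):
        r=fit(W,L,l); print(name,tag,r.x[:2],np.degrees(r.x[2]),"res mm",r.fun*1e3)
    r=fit(W,L,[(a,b,ray(S,p,z)) for a,b,p in side]+[(a,b,ray(C,p,z)) for a,b,p in scene]); print(name,r.x[:2],np.degrees(r.x[2]))
go("blank2",.028,.11,.014,[(-1,1,(260.3,333.3)),(1,1,(271.3,324.2)),(1,-1,(315.8,360.8)),(-1,-1,(304.5,370))],
 [(1,1,(303.4,326)),(1,-1,(365,340)),(-1,-1,(362,353)),(-1,1,(299,339))])
go("base",.096,.2,.01,[(-1,1,(287,210)),(-1,-1,(297,273.8)),(1,-1,(345,270))],[(-1,1,(238.75,225.75)),(-1,-1,(290,273.75)),(1,-1,(326.25,255))])
go("blank1",.028,.11,.134,[(-1,1,(303.75,173)),(1,1,(317,173)),(1,-1,(323,207)),(-1,-1,(313,205))],
 [(-1,1,(258.75,180)),(1,1,(267.5,177.5)),(1,-1,(297.5,200)),(-1,-1,(287.5,207.5))])
E
```

```text
blank2 side [ 0.417  -0.3395] 391.7878832194675 res mm [-1.3204  0.4606  0.9048 -0.1422  1.2641  0.6285 -0.8484 -0.9469]
blank2 scene [ 0.4166 -0.3438] 31.59812454773117 res mm [-0.6751  0.7682  1.2948 -0.8388  0.2044 -1.4114 -0.8241  1.4819]
blank2 [ 0.4168 -0.3417] 31.693746130630498
base side [ 0.5237 -0.0773] 354.030772737136 res mm [ 0.5521  0.3823 -2.1895 -1.278   1.6374  0.8957]
base scene [ 0.5224 -0.0823] 354.96050557796843 res mm [-0.3509  4.9873 -3.0767 -3.0378  3.4276 -1.9495]
base [ 0.523  -0.0798] 354.4876805471008
blank1 side [ 0.5244 -0.0773] 354.17353956134775 res mm [-0.3079 -0.2306  2.1568  3.1693  4.7697  2.209  -6.6186 -5.1477]
blank1 scene [ 0.5223 -0.0817] 353.51911835697894 res mm [-4.7777  0.7436  4.4258  2.5184 -0.5715 -5.7944  0.9234  2.5324]
blank1 [ 0.5234 -0.0795] 353.8456681195334
```

```bash
cat >> h.py <<'E'
def plan(p,psi):
    "tool down at p with tool yaw psi (deg): print shift (units) and turn (units), turn done after the shift"
    s=bot.observe(); Rt=R.from_euler('xyz',s["tool_rot"]); G=R.from_euler('z',psi,degrees=True)*R.from_euler('x',np.pi)
    print("t",s["clock"],"pos",s["position"],"rot",np.degrees(s["tool_rot"]),"F",s["force"],"q",s["qpos"],"w",s["grip_width"])
    print("shift",Rt.inv().apply(np.array(p)-s["position"])/.25,"turn",(Rt.inv()*G).as_rotvec()/np.pi)
E
python3 -c "
from h import *
plan([.5235,-.079,.40],174)"
```

```text
t 0.1 pos [0.2734 0.5619 0.4042] rot [-179.9425    0.0035  154.0565] F [-0.4327  0.2077  0.4271] q [-1.1882  0.5219 -0.0363  1.5999  0.0212  1.0211 -0.1128] w 0.08535938670865613
shift [-2.0211 -1.8676  0.0188] turn [-0.0003 -0.     -0.1108]
```

>>> carry_out:
  targets:
    - [[-0.126,-0.117,0],[0,0,0],1]
    - [[-0.126,-0.117,0],[0,0,0],1]
    - [[-0.126,-0.117,0],[0,0,0],1]
    - [[-0.126,-0.117,0],[0,0,0],1]
    - [[-0.126,-0.117,0],[0,0,0],1]
    - [[-0.126,-0.117,0],[0,0,0],1]
    - [[-0.126,-0.117,0],[0,0,0],1]
    - [[-0.126,-0.117,0],[0,0,0],1]

```text
clock: 1.1
position: [0.3979, 0.2399, 0.4046]
tool_rot: [-3.141, -0.0, 2.689]
force: [0.1, 0.7, 0.1]
grip_width: 0.0857
```

>>> carry_out:
  targets:
    - [[-0.126,-0.117,0],[0,0,0],1]
    - [[-0.126,-0.117,0],[0,0,0],1]
    - [[-0.126,-0.117,0],[0,0,0],1]
    - [[-0.126,-0.117,0],[0,0,0],1]
    - [[-0.126,-0.117,0],[0,0,0],1]
    - [[-0.126,-0.117,0],[0,0,0],1]
    - [[-0.126,-0.117,0],[0,0,0],1]
    - [[-0.126,-0.117,0],[0,0,0],1]

```text
clock: 2.1
position: [0.5222, -0.0807, 0.4046]
tool_rot: [-3.142, -0.0, 2.689]
force: [1.1, 0.4, 0.7]
grip_width: 0.0856
```

>>> carry_out:
  targets:
    - [[0,0,0],[0,0,-0.055],1]
    - [[0,0,0],[0,0,-0.055],1]
    - [[0,0,0],[0,0,0],1]

```text
clock: 2.48
position: [0.5218, -0.0795, 0.4045]
tool_rot: [3.141, -0.0, 3.033]
force: [-0.5, -0.3, -0.2]
grip_width: 0.0856
```

```bash
python3 - <<'E'
from h import *
import pickle
plan([.5235,-.079,.40],174)
s=bot.observe()
f=imaging.grab_frame("wrist"); pickle.dump((s,f),open("w.pkl","wb"))
print(f["mtx"],f["mount"])
cv2.imwrite("pics/w1.png",f["pixels"][:,:,::-1])
E
```

```text
t 2.475 pos [ 0.5218 -0.0795  0.4045] rot [179.9914  -0.0239 173.7923] F [-0.5108 -0.295  -0.2025] q [-0.0535  0.3698  0.1206  1.8609 -0.0551  0.9145  1.5551] w 0.08555916251100656
shift [-0.0065  0.0028  0.0181] turn [ 0.     -0.0001 -0.0012]
[[413.3648   0.     318.3894]
 [  0.     413.3648 234.3611]
 [  0.       0.       1.    ]] [[ 0.0002 -0.9655 -0.2606  0.0658]
 [ 1.      0.0003 -0.0002 -0.0014]
 [ 0.0003 -0.2606  0.9655  0.0308]
 [ 0.      0.      0.      1.    ]]
```

View pics/w1.png

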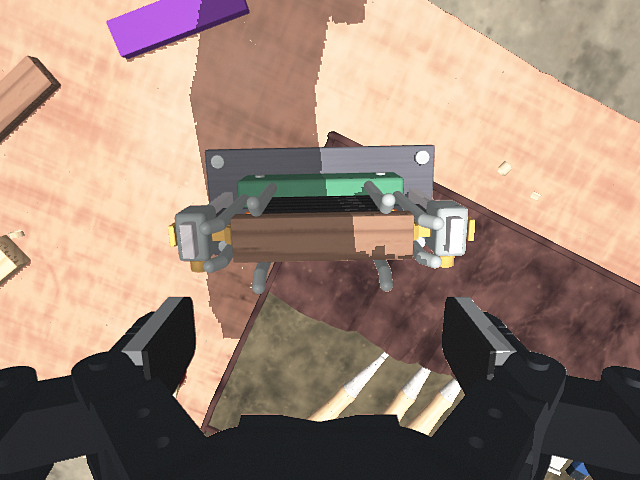

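The wrist view shows the magazine from above: blank 1's top spans columns 232–414 and rows about 216–260, and the base plate's near edge corners are at (206,150) and (434,146). I'll use these to check the axis.

```bash
python3 - <<'E'
from h import *
import pickle
s,f=pickle.load(open("w.pkl","rb"))
T=np.eye(4);T[:3,:3]=R.from_euler('xyz',s["tool_rot"]).as_matrix();T[:3,3]=s["position"];f["cam_to_world"]=T@f["mount"]
r=fit(.028,.11,[(a,b,ray(f,p,.134)) for a,b,p in [(-1,-1,(232,219)),(-1,1,(413,215)),(1,1,(414,260)),(1,-1,(232,261))]]);print("blank1",r.x[:2],np.degrees(r.x[2])%360,r.fun*1e3)
l,q=ray(f,(206,150),.01),ray(f,(434,146),.01);d=q-l;print(np.linalg.norm(d));yaw=np.arctan2(-d[0],d[1]);print("base",(l+q)/2+.048*np.array([np.cos(yaw),np.sin(yaw)]),np.degrees(yaw))
for p in [(192,233),(451,231)]: print("posts",ray(f,p,.124))
E
```

```text
blank1 [ 0.5236 -0.0786] 354.61749751490765 [-0.9508 -1.1263  0.186   1.2388 -0.1384 -0.6248  0.9033  0.5123]
0.19675918062098433
base [ 0.5249 -0.0792] -5.209980713224981
posts [ 0.5137 -0.1596]
posts [0.5299 0.0015]
```

>>> carry_out:
  targets:
    - [[-0.0077,0.002,0.03],[0,0,-0.003],0]
    - [[0,0,0.08],[0,0,0],0]
    - [[0,0,0.08],[0,0,0],0]
    - [[0,0,0.08],[0,0,0],0]
    - [[0,0,0.04],[0,0,0],0]
    - [[0,0,0],[0,0,0],0]
    - [[0,0,0],[0,0,0],0]
  force: 60

```text
clock: 3.4
position: [0.5241, -0.0791, 0.3278]
tool_rot: [-3.142, 0.001, 3.043]
force: [-0.2, -0.9, 0.7]
grip_width: -0.0002
```

```bash
python3 -c "
from h import *
plan([.5237,-.079,.307],174.4)"
```

```text
t 3.4 pos [ 0.5241 -0.0791  0.3278] rot [-179.9977    0.0464  174.3738] F [-0.1688 -0.949   0.6965] q [-0.0394  0.4766  0.1033  1.9279 -0.0701  0.7397  1.5769] w -0.0001532170942919133
shift [0.0016 0.0001 0.083 ] turn [-0.      0.0003 -0.0001]
```

>>> carry_out:
  targets:
    - [[0,0,0.02],[0,0,0],0]
    - [[0,0,0.02],[0,0,0],0]
    - [[0,0,0.02],[0,0,0],0]
    - [[0,0,0.02],[0,0,0],0]
    - [[0,0,0.016],[0,0,0],0]
    - [[0,0,0.016],[0,0,0],0]
    - [[0,0,0],[0,0,0],0]

```text
clock: 4.28
position: [0.5239, -0.0791, 0.2991]
tool_rot: [-3.142, 0.0, 3.044]
force: [-0.9, -0.7, 5.1]
grip_width: 0.0
```

>>> carry_out:
  targets:
    - [[0,0,0.008],[0,0,0],0]
    - [[0,0,0.008],[0,0,0],0]
    - [[0,0,0],[0,0,0],0]

```text
clock: 4.65
position: [0.524, -0.0791, 0.2952]
tool_rot: [-3.142, 0.0, 3.044]
force: [2.3, -0.8, 2.5]
grip_width: 0.0004
```

>>> carry_out:
  targets:
    - [[0,0,0.008],[0,0,0],0]
    - [[0,0,0.008],[0,0,0],0]
    - [[0,0,0],[0,0,0],0]

```text
clock: 5.03
position: [0.5239, -0.0791, 0.2911]
tool_rot: [-3.142, 0.0, 3.044]
force: [2.2, -0.2, 2.7]
grip_width: 0.0003
```

>>> carry_out:
  targets:
    - [[0,0,0.008],[0,0,0],0]
    - [[0,0,0.008],[0,0,0],0]
    - [[0,0,0],[0,0,0],0]

```text
clock: 5.4
position: [0.5239, -0.0791, 0.2871]
tool_rot: [-3.142, 0.0, 3.044]
force: [2.4, -1.1, 2.2]
grip_width: 0.0001
```

>>> carry_out:
  targets:
    - [[0,0,0.008],[0,0,0],0]
    - [[0,0,0],[0,0,0],0]

```text
clock: 5.65
position: [0.5239, -0.0791, 0.2852]
tool_rot: [-3.142, 0.0, 3.044]
force: [3.2, -1.7, 4.0]
grip_width: 0.0
```

>>> carry_out:
  targets:
    - [[0,0,0.008],[0,0,0],0]
    - [[0,0,0],[0,0,0],0]

```text
clock: 5.9
position: [0.5239, -0.0791, 0.2832]
tool_rot: [-3.142, 0.0, 3.044]
force: [1.3, -1.0, 4.3]
grip_width: -0.0
```

```bash
python3 - <<'E'
from h import *
plan([.5237,-.079,.307],174.4)
f=imaging.grab_frame("side"); print(bot.observe()["force"])
a=cv2.resize(f["pixels"][140:260,270:350,::-1],None,fx=5,fy=5,interpolation=cv2.INTER_CUBIC)
f=imaging.grab_frame("scene"); print(bot.observe()["force"])
b=cv2.resize(f["pixels"][140:260,235:315,::-1],None,fx=5,fy=5,interpolation=cv2.INTER_CUBIC)
cv2.imwrite("pics/p1.png",np.hstack([a,b]))
E
```

```text
t 5.9 pos [ 0.5239 -0.0791  0.2832] rot [-179.9993    0.0085  174.3926] F [ 1.2562 -0.9672  4.3033] q [-0.0295  0.5461  0.0912  1.9575 -0.0791  0.6412  1.5849] w -4.330196216695033e-05
shift [ 0.0008  0.0002 -0.0953] turn [-0.  0. -0.]
[ 2.0429 -1.3894  3.7757]
[ 2.8588 -0.4181  3.8485]
```

View pics/p1.png

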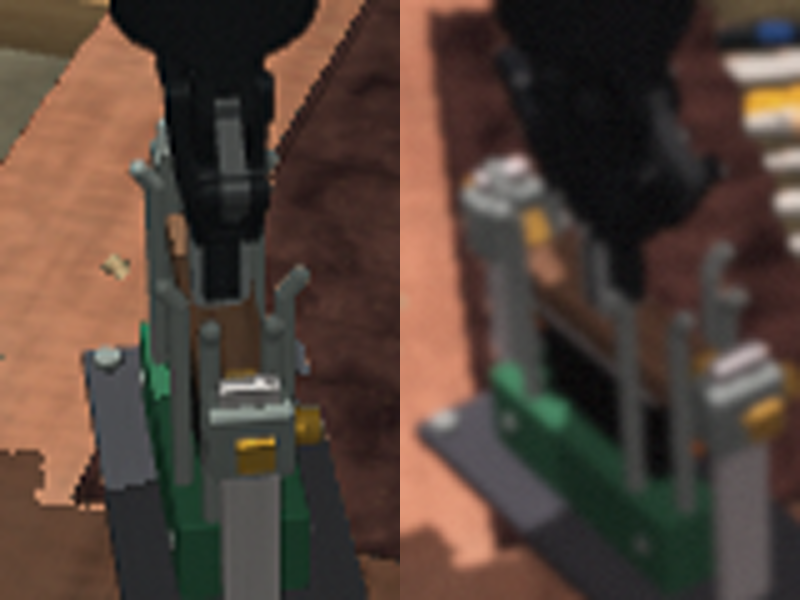

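The picture shows the blank going down level under the fingertips, with the near block at about (250,430). I'll go on in small steps.

>>> carry_out:
  targets:
    - [[0,0,0.006],[0,0,0],0]
    - [[0,0,0],[0,0,0],0]

```text
clock: 6.25
position: [0.5238, -0.0791, 0.2817]
tool_rot: [-3.142, -0.0, 3.044]
force: [2.6, -0.8, 3.6]
grip_width: 0.0002
```

>>> carry_out:
  targets:
    - [[0,0,0.006],[0,0,0],0]
    - [[0,0,0],[0,0,0],0]

```text
clock: 6.5
position: [0.5238, -0.079, 0.2802]
tool_rot: [-3.142, -0.0, 3.044]
force: [1.0, -1.5, 5.6]
grip_width: 0.0001
```

>>> carry_out:
  targets:
    - [[0,0,0.006],[0,0,0],0]
    - [[0,0,0],[0,0,0],0]

```text
clock: 6.75
position: [0.5238, -0.079, 0.2787]
tool_rot: [-3.142, -0.0, 3.044]
force: [1.2, -1.6, 6.1]
grip_width: -0.0002
```

>>> carry_out:
  targets:
    - [[0,0,0.006],[0,0,0],0]
    - [[0,0,0],[0,0,0],0]

```text
clock: 7.0
position: [0.5238, -0.079, 0.2772]
tool_rot: [-3.142, -0.0, 3.044]
force: [0.6, -1.6, 6.5]
grip_width: 0.0003
```

>>> carry_out:
  targets:
    - [[0,0,0.006],[0,0,0],0]
    - [[0,0,0],[0,0,0],0]

```text
clock: 7.25
position: [0.5238, -0.0791, 0.2757]
tool_rot: [-3.142, -0.0, 3.044]
force: [1.3, -1.9, 5.1]
grip_width: 0.0001
```

>>> carry_out:
  targets:
    - [[0,0,0.006],[0,0,0],0]
    - [[0,0,0],[0,0,0],0]

```text
clock: 7.5
position: [0.5238, -0.079, 0.2742]
tool_rot: [-3.142, -0.0, 3.044]
force: [1.2, -1.3, 5.5]
grip_width: -0.0001
```

>>> carry_out:
  targets:
    - [[0,0,0.006],[0,0,0],0]
    - [[0,0,0],[0,0,0],0]

```text
clock: 7.75
position: [0.5238, -0.079, 0.2727]
tool_rot: [3.142, -0.0, 3.044]
force: [0.4, 0.0, 6.2]
grip_width: 0.0003
```

>>> carry_out:
  targets:
    - [[0,0,0.006],[0,0,0],0]
    - [[0,0,0],[0,0,0],0]

```text
clock: 8.0
position: [0.5238, -0.0791, 0.2712]
tool_rot: [-3.142, -0.0, 3.044]
force: [0.7, -0.5, 6.8]
grip_width: -0.0004
```

>>> carry_out:
  targets:
    - [[0,0,0.006],[0,0,0],0]
    - [[0,0,0],[0,0,0],0]

```text
clock: 8.25
position: [0.5238, -0.0791, 0.2697]
tool_rot: [-3.142, -0.0, 3.044]
force: [0.2, -0.7, 6.6]
grip_width: -0.0002
```

>>> carry_out:
  targets:
    - [[0,0,0.006],[0,0,0],0]
    - [[0,0,0],[0,0,0],0]

```text
clock: 8.5
position: [0.5238, -0.079, 0.2683]
tool_rot: [-3.142, -0.0, 3.044]
force: [0.4, -0.7, 6.6]
grip_width: 0.0
```

>>> carry_out:
  targets:
    - [[0,0,0.006],[0,0,0],0]
    - [[0,0,0],[0,0,0],0]

```text
clock: 8.75
position: [0.5238, -0.0791, 0.2668]
tool_rot: [-3.142, -0.0, 3.044]
force: [1.5, -0.6, 7.8]
grip_width: -0.0001
```

>>> carry_out:
  targets:
    - [[0,0,0.006],[0,0,0],0]
    - [[0,0,0],[0,0,0],0]

```text
clock: 9.0
position: [0.5238, -0.0791, 0.2653]
tool_rot: [-3.142, -0.0, 3.044]
force: [0.5, -1.0, 6.9]
grip_width: -0.0
```

>>> carry_out:
  targets:
    - [[0,0,0.006],[0,0,0],0]
    - [[0,0,0],[0,0,0],0]

```text
clock: 9.25
position: [0.5238, -0.0791, 0.2641]
tool_rot: [3.142, 0.0, 3.044]
force: [-1.7, -1.3, 13.1]
grip_width: -0.0003
```

>>> carry_out:
  targets:
    - [[0,0,0.006],[0,0,0],0]
    - [[0,0,0],[0,0,0],0]

```text
clock: 9.5
position: [0.5239, -0.0791, 0.2629]
tool_rot: [3.141, 0.0, 3.044]
force: [-4.6, -1.0, 23.6]
grip_width: 0.0005
```

>>> carry_out:
  targets:
    - [[0,0,-0.012],[0,0,0],0]
    - [[0,0,-0.012],[0,0,0],0]
    - [[0,0,0],[0,0,0],0]

```text
clock: 9.88
position: [0.5238, -0.0791, 0.2685]
tool_rot: [3.142, 0.0, 3.044]
force: [1.4, -0.8, 8.2]
grip_width: -0.0002
```

>>> carry_out:
  targets:
    - [[0,0,-0.012],[0,0,0],0]
    - [[0,0,-0.012],[0,0,0],0]
    - [[0,0,0],[0,0,0],0]

```text
clock: 10.25
position: [0.5238, -0.0791, 0.2744]
tool_rot: [3.142, 0.0, 3.044]
force: [0.6, -1.2, 5.7]
grip_width: 0.0001
```

>>> carry_out:
  targets:
    - [[0,0,-0.012],[0,0,0],0]
    - [[0,0,-0.012],[0,0,0],0]
    - [[0,0,0],[0,0,0],0]

```text
clock: 10.62
position: [0.5238, -0.079, 0.2804]
tool_rot: [3.142, -0.0, 3.044]
force: [1.4, -1.7, 5.6]
grip_width: 0.0001
```

>>> carry_out:
  targets:
    - [[0,0,-0.012],[0,0,0],0]
    - [[0,0,0],[0,0,0],0]

```text
clock: 10.88
position: [0.5236, -0.0789, 0.2831]
tool_rot: [3.142, -0.001, 3.044]
force: [0.4, 0.7, -0.2]
grip_width: -0.0001
```

>>> carry_out:
  targets:
    - [[0,0,-0.012],[0,0,0],0]
    - [[0,0,0],[0,0,0],0]

```text
clock: 11.12
position: [0.5238, -0.079, 0.2863]
tool_rot: [3.142, -0.0, 3.044]
force: [-0.2, -0.5, -0.2]
grip_width: 0.0002
```

>>> carry_out:
  targets:
    - [[0,0,-0.08],[0,0,0],0.3]
    - [[0,0,-0.16],[0,0,0],1]
    - [[0,0,-0.16],[0,0,0],1]
    - [[0,0,-0.06],[0,0,0],1]
    - [[0,0,0],[0,0,0],1]

```text
clock: 11.75
position: [0.5239, -0.079, 0.4016]
tool_rot: [3.141, 0.001, 3.044]
force: [0.1, -0.4, -0.3]
grip_width: 0.0855
```

```bash
python3 - <<'E'
from h import *
plan([.4168,-.3417,.30],121.7)
f=imaging.grab_frame("side"); 
a=cv2.resize(f["pixels"][140:260,270:350,::-1],None,fx=5,fy=5,interpolation=cv2.INTER_CUBIC)
f=imaging.grab_frame("scene")
b=cv2.resize(f["pixels"][140:260,235:315,::-1],None,fx=5,fy=5,interpolation=cv2.INTER_CUBIC)
cv2.imwrite("pics/p2.png",np.hstack([a,b]))
E
```

```text
t 11.75 pos [ 0.5239 -0.079   0.4016] rot [179.9925   0.0698 174.4024] F [ 0.0747 -0.4133 -0.3465] q [-0.0541  0.3761  0.1201  1.8599 -0.056   0.9076  1.5652] w 0.08545471184455418
shift [ 0.3243 -1.0876  0.4059] turn [0.0002 0.0003 0.2928]
```

View pics/p2.png

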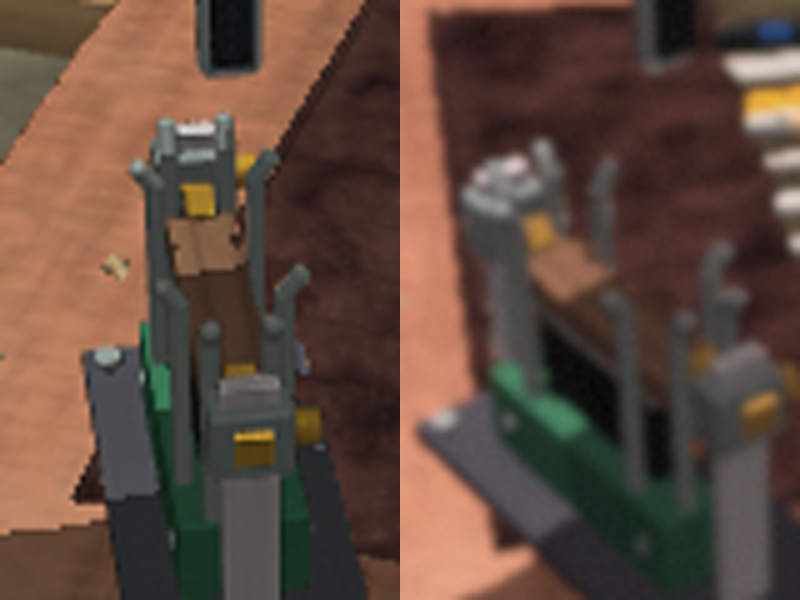

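Blank 1 is latched level: both brass noses sit over its ends at about (200,200) and (242,370), and the force fell to zero at TCP z 0.282. On to blank 2.

>>> carry_out:
  targets:
    - [[0.0463,-0.1554,0],[0,0,0],1]
    - [[0.0463,-0.1554,0],[0,0,0],1]
    - [[0.0463,-0.1554,0],[0,0,0],1]
    - [[0.0463,-0.1554,0],[0,0,0],1]
    - [[0.0463,-0.1554,0],[0,0,0],1]
    - [[0.0463,-0.1554,0],[0,0,0],1]
    - [[0.0463,-0.1554,0],[0,0,0],1]

```text
clock: 12.72
position: [0.4159, -0.3428, 0.3998]
tool_rot: [3.141, -0.002, 3.044]
force: [0.3, 0.1, 0.3]
grip_width: 0.0855
```

>>> carry_out:
  targets:
    - [[0,0,0.07],[0,0,0.049],1]
    - [[0,0,0.07],[0,0,0.049],1]
    - [[0,0,0.07],[0,0,0.049],1]
    - [[0,0,0.07],[0,0,0.049],1]
    - [[0,0,0.07],[0,0,0.049],1]
    - [[0,0,0.05],[0,0,0.048],1]
    - [[0,0,0],[0,0,0],1]

```text
clock: 13.6
position: [0.4163, -0.3413, 0.2994]
tool_rot: [-3.139, -0.003, 2.124]
force: [0.5, 0.1, -0.3]
grip_width: 0.0854
```

```bash
python3 - <<'E'
from h import *
import pickle
plan([.4168,-.3417,.30],121.7)
s=bot.observe()
f=imaging.grab_frame("wrist"); pickle.dump((s,f),open("w.pkl","wb"))
cv2.imwrite("pics/w2.png",f["pixels"][:,:,::-1])
E
```

```text
t 13.6 pos [ 0.4163 -0.3413  0.2994] rot [-179.8654   -0.1595  121.7056] F [ 0.5056  0.1458 -0.3144] q [ 0.2975  0.5644  0.386   1.9355 -0.3147  0.7039  1.4255] w 0.0854405488719994
shift [-0.0023  0.0009 -0.0024] turn [-0.0007 -0.0009  0.    ]
```

View pics/w2.png

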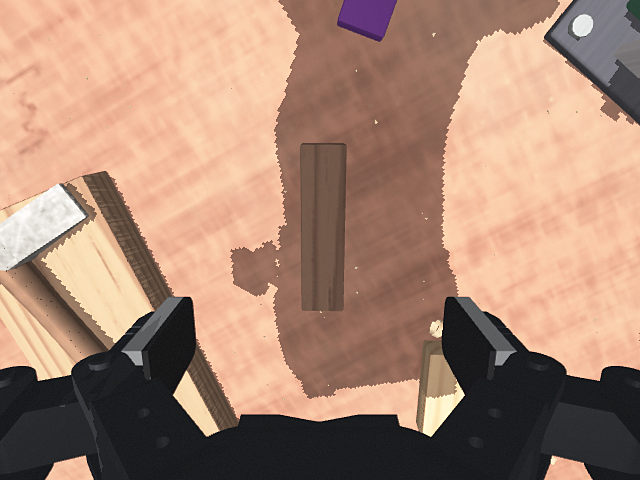

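The blank's top corners are at (301,144), (347,144), (343,310) and (302,310). The offcut corner is at (427,342) and the board edge runs about (104,172)–(235,430). I'll check finger clearance to both.

```bash
python3 - <<'E'
from h import *
import pickle
s,f=pickle.load(open("w.pkl","rb"))
T=np.eye(4);T[:3,:3]=R.from_euler('xyz',s["tool_rot"]).as_matrix();T[:3,3]=s["position"];f["cam_to_world"]=T@f["mount"]
r=fit(.028,.11,[(a,b,ray(f,p,.014)) for a,b,p in [(1,-1,(343,310)),(1,1,(347,144)),(-1,1,(301,144)),(-1,-1,(302,310))]]);print("blank2",r.x[:2],np.degrees(r.x[2])%360,r.fun*1e3)
def tool(px,z): 
    p=np.append(ray(f,px,z),z); return T[:3,:3].T@(p-T[:3,3])
print("centre tool",T[:3,:3].T@(np.append(r.x[:2],.007)-T[:3,3]))
print("offcut",tool((427,342),.02),"board",tool((104,172),.03),tool((235,430),.03))
plan([*r.x[:2],.18],np.degrees(r.x[2])+90)
E
```

```text
blank2 [ 0.4183 -0.3417] 31.411369910117514 [ 0.5608 -0.402  -0.1475  0.46   -0.4569  0.4486  0.0435 -0.5067]
centre tool [-0.0022  0.0022  0.2924]
offcut [-0.0769  0.0718  0.279 ] board [ 0.0373 -0.1243  0.2698] [-0.1385 -0.058   0.2692]
t 13.65 pos [ 0.4165 -0.3415  0.3002] rot [-179.9102   -0.0985  121.8524] F [ 0.4156 -0.7975 -0.838 ] q [ 0.298   0.563   0.3856  1.9348 -0.3139  0.7045  1.4274] w 0.08534660574946701
shift [-0.0051  0.0067  0.4809] turn [-0.0005 -0.0005  0.0025]
```

>>> carry_out:
  targets:
    - [[-0.005,0.0067,0.1],[-0.0005,-0.0005,0.0025],0.8]
    - [[0,0,0.12],[0,0,0],0.8]
    - [[0,0,0.12],[0,0,0],0.8]
    - [[0,0,0.1],[0,0,0],0.8]
    - [[0,0,0.06],[0,0,0],0.8]
    - [[0,0,0],[0,0,0],0.8]

```text
clock: 14.4
position: [0.4188, -0.3421, 0.1758]
tool_rot: [3.14, 0.001, 2.117]
force: [0.1, -0.5, -0.2]
grip_width: 0.0682
```

```bash
python3 -c "
from h import *
plan([.4183,-.3417,.174],121.4)"
```

```text
t 14.4 pos [ 0.4188 -0.3421  0.1758] rot [179.9284   0.0312 121.2743] F [ 0.0742 -0.4957 -0.1897] q [ 0.3908  0.7677  0.2582  1.969  -0.4174  0.4551  1.5033] w 0.06820491440616563
shift [ 0.0022 -0.0008  0.0073] turn [ 0.0004  0.0002 -0.0007]
```

Close (moderate force), then lift.

>>> carry_out:
  targets:
    - [[0,0,0.005],[0,0,0],0.1]
    - [[0,0,0],[0,0,0],0.1]
    - [[0,0,0],[0,0,0],0.1]
    - [[0,0,0],[0,0,0],0.1]
    - [[0,0,0],[0,0,0],0.1]
  force: 40

```text
clock: 15.02
position: [0.4192, -0.3421, 0.1758]
tool_rot: [3.139, 0.002, 2.116]
force: [-1.6, 1.8, 8.5]
grip_width: 0.0267
```

>>> carry_out:
  targets:
    - [[0,0,-0.05],[0,0,0],0.1]
    - [[0,0,-0.15],[0,0,0],0.1]
    - [[0,0,-0.2],[0,0,0],0.1]
    - [[0,0,-0.2],[0,0,0],0.1]
    - [[0,0,-0.2],[0,0,0],0.1]
    - [[0,0,-0.1],[0,0,0],0.1]
    - [[0,0,0],[0,0,0],0.1]

```text
clock: 15.9
position: [0.4184, -0.342, 0.4024]
tool_rot: [3.138, 0.005, 2.116]
force: [-0.2, -0.6, -0.8]
grip_width: 0.0267
```

```bash
python3 -c "
from h import *
plan([.5237,-.079,.40],84.4)"
```

```text
t 15.9 pos [ 0.4184 -0.342   0.4024] rot [179.7843   0.2694 121.2111] F [-0.1947 -0.5527 -0.8305] q [ 0.2258  0.4249  0.4734  1.8473 -0.2409  0.9198  1.3539] w 0.026689713867523043
shift [0.6815 0.9052 0.0097] turn [0.0016 0.0011 0.2045]
```

>>> carry_out:
  targets:
    - [[0.0974,0.1293,0],[0,0,0],0.1]
    - [[0.0974,0.1293,0],[0,0,0],0.1]
    - [[0.0974,0.1293,0],[0,0,0],0.1]
    - [[0.0974,0.1293,0],[0,0,0],0.1]
    - [[0.0974,0.1293,0],[0,0,0],0.1]
    - [[0.0974,0.1293,0],[0,0,0],0.1]
    - [[0.0974,0.1293,0],[0,0,0],0.1]

```text
clock: 16.77
position: [0.5237, -0.0776, 0.3995]
tool_rot: [3.141, 0.001, 2.115]
force: [0.4, 0.0, -0.8]
grip_width: 0.0266
```

>>> carry_out:
  targets:
    - [[0,0,0.03],[0.0004,0.0003,0.0511],0.1]
    - [[0,0,0.03],[0.0004,0.0003,0.0511],0.1]
    - [[0,0,0.03],[0.0004,0.0003,0.0511],0.1]
    - [[0,0,0.03],[0.0004,0.0003,0.0511],0.1]
    - [[0,0,0],[0,0,0],0.1]
    - [[0,0,0],[0,0,0],0.1]

```text
clock: 17.52
position: [0.5236, -0.0788, 0.3701]
tool_rot: [-3.138, -0.002, 1.477]
force: [1.7, -0.3, -1.2]
grip_width: 0.0271
```

```bash
python3 - <<'E'
from h import *
import pickle
plan([.5237,-.0797,.33],84.4)
s=bot.observe()
f=imaging.grab_frame("wrist"); pickle.dump((s,f),open("w.pkl","wb"))
cv2.imwrite("pics/w3.png",f["pixels"][:,:,::-1])
E
```

```text
t 17.525 pos [ 0.5236 -0.0788  0.3701] rot [-179.778    -0.0899   84.6319] F [ 1.662  -0.3004 -1.1971] q [-0.3787  0.4743  0.5696  1.9072 -0.3333  0.8586  0.269 ] w 0.02707737635921122
shift [-0.0037  0.0013  0.1602] turn [-0.0012 -0.0005  0.0013]
```

View pics/w3.png

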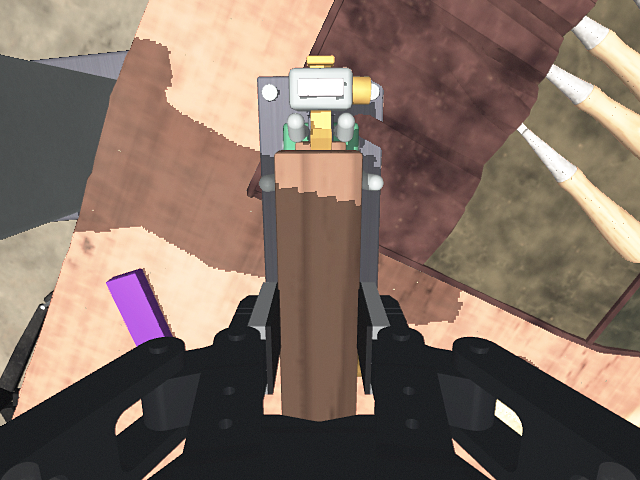

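The held blank's far end runs (275,152)–(362,152), sitting between the rod tips at (296,121) and (346,121). The post top is at (320,88). I'll compute the blank's offset from the TCP and the column's position.

```bash
python3 - <<'E'
from h import *
import pickle
s,f=pickle.load(open("w.pkl","rb"))
T=np.eye(4);T[:3,:3]=R.from_euler('xyz',s["tool_rot"]).as_matrix();T[:3,3]=s["position"];f["cam_to_world"]=T@f["mount"]
y=np.radians(-5.6); ex=np.array([np.cos(y),np.sin(y)]);ey=np.array([-ex[1],ex[0]]); c=np.array([.5237,-.079])
L=lambda p,z:(np.array([ex,ey])@(ray(f,p,z)-c))*1e3
z=s["position"][2]-.1758+.014
print("blank end corners",L((275,152),z),L((362,152),z),"tcp",np.array([ex,ey])@(s["position"][:2]-c)*1e3)
print("base corners",L((258,78),.01),L((383,78),.01),"post",L((320,88),.124),"side rods",L((265,183),.146),L((375,183),.146),"end rods",L((296,121),.148),L((346,121),.148))
E
```

```text
blank end corners [-14.4987  55.9494] [12.6293 56.0719] tcp [-0.1046  0.161 ]
base corners [-47.1749  97.2695] [46.4522 97.6318] post [-0.6083 81.463 ] side rods [-26.1719  37.5099] [25.3968 37.7577] end rods [-11.2411  65.6094] [11.0863 65.704 ]
```

>>> carry_out:
  targets:
    - [[-0.0045,0.003,0.08],[-0.0012,-0.0005,0.0013],0.1]
    - [[0,0,0.06],[0,0,0],0.1]
    - [[0,0,0],[0,0,0],0.1]
    - [[0,0,0],[0,0,0],0.1]

```text
clock: 18.08
position: [0.5244, -0.0802, 0.3355]
tool_rot: [3.141, -0.0, 1.469]
force: [0.4, 0.0, -0.5]
grip_width: 0.0267
```

```bash
python3 -c "
from h import *
plan([.5241,-.080,.30],84.4)"
```

```text
t 18.075 pos [ 0.5244 -0.0802  0.3355] rot [179.9764  -0.0029  84.1945] F [ 0.3957  0.0489 -0.529 ] q [-0.3508  0.5235  0.5391  1.9361 -0.3734  0.7808  0.2973] w 0.026726552372599938
shift [ 0.0006 -0.0012  0.1419] turn [ 0.0001 -0.     -0.0011]
```

Lower to just above the noses (TCP ≈ 0.300), then by small steps.

>>> carry_out:
  targets:
    - [[0,0,0.03],[0,0,-0.001],0.1]
    - [[0,0,0.03],[0,0,0],0.1]
    - [[0,0,0.02],[0,0,0],0.1]
    - [[0,0,0],[0,0,0],0.1]

```text
clock: 18.58
position: [0.5242, -0.08, 0.3146]
tool_rot: [-3.141, 0.0, 1.472]
force: [-0.5, 0.1, -0.6]
grip_width: 0.027
```

>>> carry_out:
  targets:
    - [[0,0,0.02],[0,0,0],0.1]
    - [[0,0,0.02],[0,0,0],0.1]
    - [[0,0,0.012],[0,0,0],0.1]
    - [[0,0,0],[0,0,0],0.1]

```text
clock: 19.08
position: [0.5242, -0.08, 0.3018]
tool_rot: [-3.141, 0.0, 1.472]
force: [0.2, 0.0, -0.6]
grip_width: 0.0265
```

>>> carry_out:
  targets:
    - [[0,0,0.008],[0,0,0],0.1]
    - [[0,0,0.008],[0,0,0],0.1]
    - [[0,0,0],[0,0,0],0.1]

```text
clock: 19.45
position: [0.5242, -0.08, 0.2979]
tool_rot: [-3.141, -0.0, 1.472]
force: [0.3, -0.7, 0.2]
grip_width: 0.0267
```

>>> carry_out:
  targets:
    - [[0,0,0.006],[0,0,0],0.1]
    - [[0,0,0],[0,0,0],0.1]

```text
clock: 19.7
position: [0.5242, -0.08, 0.2964]
tool_rot: [-3.142, -0.0, 1.472]
force: [-0.1, -0.5, -1.1]
grip_width: 0.0269
```

>>> carry_out:
  targets:
    - [[0,0,0.006],[0,0,0],0.1]
    - [[0,0,0],[0,0,0],0.1]

```text
clock: 19.95
position: [0.5242, -0.08, 0.2949]
tool_rot: [-3.142, -0.0, 1.472]
force: [0.5, -0.2, -0.3]
grip_width: 0.027
```

>>> carry_out:
  targets:
    - [[0,0,0.006],[0,0,0],0.1]
    - [[0,0,0],[0,0,0],0.1]

```text
clock: 20.2
position: [0.5242, -0.08, 0.2934]
tool_rot: [-3.141, -0.0, 1.472]
force: [0.3, -0.8, -0.3]
grip_width: 0.0269
```

>>> carry_out:
  targets:
    - [[0,0,0.006],[0,0,0],0.1]
    - [[0,0,0],[0,0,0],0.1]

```text
clock: 20.45
position: [0.5243, -0.0801, 0.2921]
tool_rot: [3.141, -0.0, 1.472]
force: [-0.3, -0.9, 2.2]
grip_width: 0.0266
```

>>> carry_out:
  targets:
    - [[0,0,0],[0,0,0],0.6]
    - [[0,0,0],[0,0,0],0.6]
    - [[0,0,0],[0,0,0],0.6]
    - [[0,0,0],[0,0,0],0.6]

```text
clock: 20.95
position: [0.5243, -0.08, 0.292]
tool_rot: [3.142, -0.0, 1.472]
force: [-0.9, 0.5, 0.5]
grip_width: 0.0511
```

>>> carry_out:
  targets:
    - [[0,0,-0.03],[0,0,0],0.6]
    - [[0,0,-0.08],[0,0,0],0.6]
    - [[0,0,-0.1],[0,0,0],0.6]
    - [[0,0,-0.15],[0,0,0],0.6]
    - [[0,0,0],[0,0,0],0.6]

```text
clock: 21.58
position: [0.5247, -0.0803, 0.3846]
tool_rot: [3.137, -0.001, 1.472]
force: [0.4, -0.8, -0.6]
grip_width: 0.0511
```

```bash
python3 - <<'E'
from h import *
plan([.5238,-.079,.33],174.4)
f=imaging.grab_frame("side"); 
a=cv2.resize(f["pixels"][140:260,270:350,::-1],None,fx=5,fy=5,interpolation=cv2.INTER_CUBIC)
f=imaging.grab_frame("scene")
b=cv2.resize(f["pixels"][140:260,235:315,::-1],None,fx=5,fy=5,interpolation=cv2.INTER_CUBIC)
cv2.imwrite("pics/p3.png",np.hstack([a,b]))
E
```

```text
t 21.575 pos [ 0.5247 -0.0803  0.3846] rot [179.7585  -0.0406  84.3517] F [ 0.4152 -0.7698 -0.5953] q [-0.3901  0.4558  0.5864  1.8932 -0.3221  0.8824  0.257 ] w 0.05107275329825631
shift [ 0.0047 -0.0049  0.2184] turn [ 0.0012  0.0009 -0.5003]
```

View pics/p3.png

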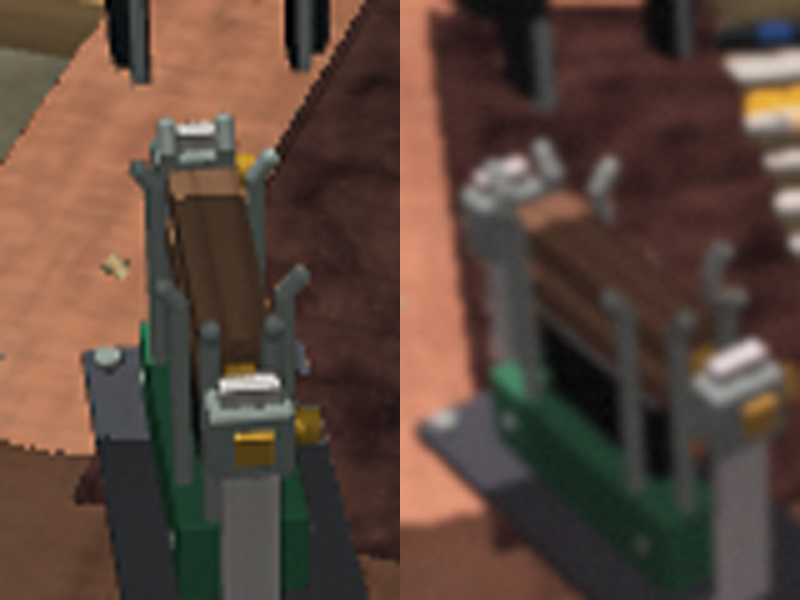

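Blank 2 sits level on the noses, above blank 1 with a small gap. I'll turn 90°, close and press.

>>> carry_out:
  targets:
    - [[0,0,0],[0,0,-0.0556],0]
    - [[0,0,0],[0,0,-0.0556],0]
    - [[0,0,0],[0,0,-0.0556],0]
    - [[0,0,0],[0,0,-0.0556],0]
    - [[0,0,0],[0,0,-0.0556],0]
    - [[0,0,0],[0,0,-0.0556],0]
    - [[0,0,0],[0,0,-0.0556],0]
    - [[0,0,0],[0,0,-0.0556],0]
  force: 60

```text
clock: 22.68
position: [0.524, -0.08, 0.3811]
tool_rot: [-3.141, -0.002, 2.875]
force: [0.1, 0.2, -0.2]
grip_width: 0.0
```

>>> carry_out:
  targets:
    - [[0,0,0],[0,0,-0.0556],0]
    - [[0,0,0.08],[0,0,0],0]
    - [[0,0,0.08],[0,0,0],0]
    - [[0,0,0],[0,0,0],0]
    - [[0,0,0],[0,0,0],0]

```text
clock: 23.3
position: [0.5243, -0.0801, 0.3423]
tool_rot: [3.142, -0.0, 3.044]
force: [-0.5, 0.7, 0.6]
grip_width: 0.0001
```

```bash
python3 -c "
from h import *
plan([.5238,-.079,.31],174.4)"
```

```text
t 23.3 pos [ 0.5243 -0.0801  0.3423] rot [179.9961  -0.0085 174.4249] F [-0.492   0.7119  0.5724] q [-0.0855  0.4595  0.1675  1.9173 -0.1062  0.7733  1.6145] w 8.050567190993622e-05
shift [0.0025 0.0041 0.1291] turn [ 0.     -0.      0.0001]
```

>>> carry_out:
  targets:
    - [[0.0025,0.004,0.05],[0,0,0],0]
    - [[0,0,0.05],[0,0,0],0]
    - [[0,0,0.036],[0,0,0],0]
    - [[0,0,0],[0,0,0],0]

```text
clock: 23.8
position: [0.5236, -0.079, 0.3072]
tool_rot: [-3.141, -0.001, 3.044]
force: [-0.4, 0.2, 0.6]
grip_width: 0.0002
```

>>> carry_out:
  targets:
    - [[0,0,0.01],[0,0,0],0]
    - [[0,0,0.01],[0,0,0],0]
    - [[0,0,0],[0,0,0],0]

```text
clock: 24.18
position: [0.5238, -0.079, 0.3031]
tool_rot: [3.142, 0.001, 3.044]
force: [0.4, -1.1, 1.4]
grip_width: -0.0001
```

>>> carry_out:
  targets:
    - [[0,0,0.01],[0,0,0],0]
    - [[0,0,0.01],[0,0,0],0]
    - [[0,0,0],[0,0,0],0]

```text
clock: 24.55
position: [0.5238, -0.079, 0.2981]
tool_rot: [3.142, 0.0, 3.044]
force: [0.3, -0.2, 2.1]
grip_width: -0.0001
```

>>> carry_out:
  targets:
    - [[0,0,0.01],[0,0,0],0]
    - [[0,0,0.01],[0,0,0],0]
    - [[0,0,0],[0,0,0],0]

```text
clock: 24.92
position: [0.5239, -0.0791, 0.293]
tool_rot: [-3.141, 0.001, 3.044]
force: [1.1, -1.4, 3.4]
grip_width: 0.0002
```

>>> carry_out:
  targets:
    - [[0,0,0.01],[0,0,0],0]
    - [[0,0,0],[0,0,0],0]

```text
clock: 25.18
position: [0.5239, -0.0791, 0.2905]
tool_rot: [-3.142, 0.001, 3.044]
force: [2.4, -1.5, 4.8]
grip_width: 0.0001
```

>>> carry_out:
  targets:
    - [[0,0,0.008],[0,0,0],0]
    - [[0,0,0.008],[0,0,0],0]
    - [[0,0,0],[0,0,0],0]

```text
clock: 25.55
position: [0.5239, -0.0791, 0.2866]
tool_rot: [-3.142, 0.001, 3.044]
force: [1.0, -1.9, 4.7]
grip_width: 0.0002
```

>>> carry_out:
  targets:
    - [[0,0,0.008],[0,0,0],0]
    - [[0,0,0.004],[0,0,0],0]
    - [[0,0,0],[0,0,0],0]

```text
clock: 25.92
position: [0.5239, -0.0791, 0.2837]
tool_rot: [-3.142, 0.001, 3.044]
force: [0.8, -1.0, 4.6]
grip_width: 0.0004
```

>>> carry_out:
  targets:
    - [[0,0,0.005],[0,0,0],0]
    - [[0,0,0],[0,0,0],0]

```text
clock: 26.18
position: [0.5237, -0.0789, 0.2822]
tool_rot: [3.142, -0.0, 3.044]
force: [1.6, -1.8, 2.3]
grip_width: 0.0004
```

>>> carry_out:
  targets:
    - [[0,0,0.004],[0,0,0],0]
    - [[0,0,0],[0,0,0],0]

```text
clock: 26.42
position: [0.5237, -0.079, 0.2813]
tool_rot: [3.142, -0.0, 3.044]
force: [-0.8, -0.6, 6.7]
grip_width: -0.0
```

>>> carry_out:
  targets:
    - [[0,0,0.004],[0,0,0],0]
    - [[0,0,0],[0,0,0],0]

```text
clock: 26.68
position: [0.5237, -0.079, 0.2803]
tool_rot: [3.142, 0.0, 3.044]
force: [-0.7, -1.2, 6.9]
grip_width: -0.0002
```

>>> carry_out:
  targets:
    - [[0,0,0.004],[0,0,0],0]
    - [[0,0,0],[0,0,0],0]

```text
clock: 26.92
position: [0.5237, -0.079, 0.2793]
tool_rot: [3.142, 0.0, 3.044]
force: [-1.4, 0.0, 7.0]
grip_width: -0.0001
```

>>> carry_out:
  targets:
    - [[0,0,0.004],[0,0,0],0]
    - [[0,0,0],[0,0,0],0]

```text
clock: 27.18
position: [0.5237, -0.079, 0.2785]
tool_rot: [3.141, 0.0, 3.044]
force: [-1.4, -1.3, 11.4]
grip_width: -0.0002
```

>>> carry_out:
  targets:
    - [[0,0,0.004],[0,0,0],0]
    - [[0,0,0],[0,0,0],0]

```text
clock: 27.42
position: [0.5237, -0.079, 0.2777]
tool_rot: [3.141, 0.0, 3.044]
force: [-3.0, -0.5, 16.7]
grip_width: -0.0004
```

One more small step to about 20 N, then release slowly.

>>> carry_out:
  targets:
    - [[0,0,0.002],[0,0,0],0]
    - [[0,0,0],[0,0,0],0]

```text
clock: 27.68
position: [0.5237, -0.079, 0.2774]
tool_rot: [3.141, 0.0, 3.044]
force: [-4.7, 0.2, 19.6]
grip_width: -0.0
```

>>> carry_out:
  targets:
    - [[0,0,-0.008],[0,0,0],0]
    - [[0,0,-0.008],[0,0,0],0]
    - [[0,0,0],[0,0,0],0]

```text
clock: 28.05
position: [0.5237, -0.079, 0.281]
tool_rot: [3.141, 0.0, 3.044]
force: [-0.5, -2.0, 6.4]
grip_width: 0.0
```

>>> carry_out:
  targets:
    - [[0,0,-0.008],[0,0,0],0]
    - [[0,0,-0.008],[0,0,0],0]
    - [[0,0,0],[0,0,0],0]

```text
clock: 28.42
position: [0.5237, -0.0789, 0.2847]
tool_rot: [3.141, -0.0, 3.044]
force: [0.1, 0.2, -0.5]
grip_width: 0.0
```

>>> carry_out:
  targets:
    - [[0,0,-0.08],[0,0,0],0]
    - [[0,0,-0.16],[0,0,0],0]
    - [[0,0,-0.16],[0,0,0],0]
    - [[0,0,-0.08],[0,0,0],0]
    - [[0,0,0],[0,0,0],0]
    - [[0,0,0],[0,0,0],0]

```text
clock: 29.18
position: [0.5235, -0.0789, 0.404]
tool_rot: [3.142, -0.001, 3.045]
force: [-0.7, 0.2, -0.6]
grip_width: 0.0001
```

```bash
python3 - <<'E'
from h import *
plan([.5238,-.079,.4],174.4)
f=imaging.grab_frame("side"); 
a=cv2.resize(f["pixels"][140:260,270:350,::-1],None,fx=5,fy=5,interpolation=cv2.INTER_CUBIC)
f=imaging.grab_frame("scene")
b=cv2.resize(f["pixels"][140:260,235:315,::-1],None,fx=5,fy=5,interpolation=cv2.INTER_CUBIC)
cv2.imwrite("pics/p4.png",np.hstack([a,b]))
E
```

```text
t 29.175 pos [ 0.5235 -0.0789  0.404 ] rot [179.9986  -0.0581 174.4386] F [-0.7459  0.1843 -0.5958] q [-0.1053  0.3761  0.1871  1.8599 -0.0864  0.9143  1.5956] w 0.0001345668349893201
shift [-0.0013 -0.0003  0.0159] turn [ 0.     -0.0003  0.0002]
```

View pics/p4.png

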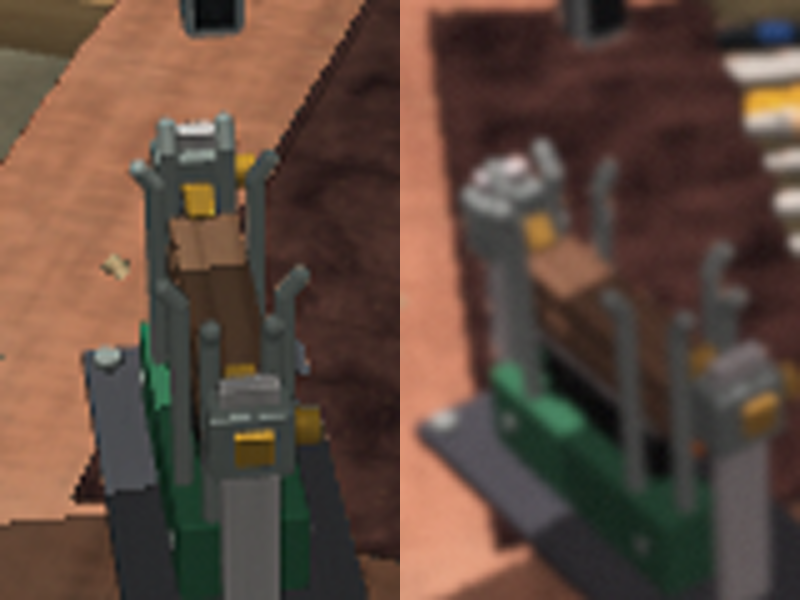

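Both noses now cover blank 2's ends (about (200,200) and (242,370)), at the same height blank 1 latched at, and the stack is level with no gap. I'm handing in.

```bash
python3 -c "
from h import *
print(job.job_done())"
```

```text
the job is handed in; nothing more can be done
None
```

Both walnut blanks are in the magazine and latched, and the job was handed in at about 29 s with the gripper clear of everything. No verdict was reported.

- **First blank:** I pressed it with closed fingers. On release the force fell to zero at about 27 mm below the mouth, and the picture showed both catches over its ends. My snap detection missed the click on the way down, so I carried on to the buffers. Force peaked at about 24 N there, and I put the squash at roughly 1.5 to 2 mm, under the 3 mm limit.
- **Second blank:** I gripped it across its width; the fingertips touched the bench lightly at about 8 N. It sat level on the catches. I then pressed until it went solid (about 20 N). On release the force dropped to zero at the same height as the first blank.
- **Final check:** The last picture shows the catches over both ends, with the stack level and no gap between the blanks. The arm was not brought into contact with the offcut, the tin or the purple look-alike, though I took no final picture of them.
- **Disagreements:** Position estimates from the cameras differed by up to about 4 mm. I used the wrist-camera values, and the second blank went into the column without resistance. While the fingers slid the blanks past the catches, the vertical force read 1 to 2 N lower than the spring should give.

I viewed 10 pictures, plus one past the budget to check the final latch.

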